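# Key up the transmitter into its dummy load

### The arm

A 6-joint arm with a two-finger parallel gripper is mounted at the origin on the work surface. World frame = base frame: x ahead of the robot, y to its left, z up, the work surface at z = 0. Lengths are in m, angles in rad, forces in N, time in s.
With the tool pointing down it reaches from about 0.375 to 0.975 m from the base axis. Payload 3.8 kg.
Tool frame: the origin (TCP) lies at the centre of the arm's flange, where the gripper is bolted on; the fingertips stand 173 mm ahead of it and the grasp point (between the pads) lies 155 mm ahead of it (bot.tip_reach is the distance from the TCP to the fingertips, in m); z points along the fingers, y is the line along which they close (so a half turn about z gives the same grasp; the last joint's range is limited). The gripper opens to 85 mm and grips with 20 to 120 N. Pads are 22 mm wide; open, the fingers measure 114 mm over their backs; the gripper's body (76 mm by 85 mm) begins 54 mm behind the grasp point. The pads swing forward as they close: fully open they stand 13 mm farther back than shut.
Start: joints at [-1.323, 0.264, 1.604, -0, 1.274, -0.037], TCP at [0.19, -0.648, 0.405] pointing down, gripper open.
Joint ranges: [-2.63, 2.63], [-0.94, 2.18], [0.31, 2.57], [-1.31, 4.45], [0, 2.66], [-2.55, 2.55]. Speed limits (rad/s): [2.57, 2.57, 3.14, 3.14, 3.14, 3.14].

### API

Orientations are given as a rotation vector (axis times angle).
In Python, from workcell import bot gives the robot as it stands.
- The arm moves only by the tool drive_tool, never from a script. Its arguments are lists of equal length, an entry for each row: "claw": the finger opening in mm, from 0 to 85.4; "slide": the shift along the world's x, y, z each as a share of 0.5 m, from -1 to 1, a list of three; "yaw": the turn about the world's z as a share of 180 degrees, from -1 to 1. A call has 1 to 8 rows; each row is the pose to reach, as a shift and turn from the pose commanded when the call began, turning the shorter way round; what a row does not reach only later rows make up. A row lasts 1/12 s, in which the tool goes at most 41.7 mm and 7.16 degrees, less where a joint would pass 70% of its speed; a pose out of reach is approached as far as the arm can. A call with a number of a shift or a turn outside -1 to 1 is refused whole. A call with a gripper value outside its range is refused whole. The fingers move at their own pace and stop on an object; "newtons" is the grip in N (left out, the last holds). Time passes only in rows, so rows that repeat a pose let the fingers close. It gives the time, the measured TCP pose, the force, the opening and the grip force at its end, in the units of the state.
- bot.read_state(): the state, without advancing time (a new reading comes with each control period).
- bot.read_camera(name): name is "scene" or "top" or "wrist"; returns a dict with "color" (384x512x3 uint8, red, green, blue), "depth" (384x512 float32, m along the optical axis (not along the pixel's ray), 0 where there is no reading), "mtx" (3x3 intrinsics, pixels), "k1" (the pictures are not rectified: a ray, as slopes to the right and down, at radius r is drawn at 1 + k1 r^2 times it, then the intrinsics apply), "eye" and "rotation" of the camera in the world. Camera axes: x right, y up, looking along -z (the intrinsics and any distortion apply to the point x, -y, -z); pixel columns grow to the right and rows downward; lengths in m; the calibration is good to about 2 mm. A picture is of the moment at which its call begins.
- bot.finish_job(): hands the job in; it is judged then, once.
The state is a dict: "time": time; "q": joint angles; "joint_vel": joint speeds; "joint_torque": joint torques, N m; "tool_pos": TCP position; "tcp_rot": TCP orientation; "wrist_force": force on the tool from outside, world axes, zero at the start; "torque": the same for the moment, N m; "width": opening from 0.0 (shut) to 1.0 (fully open); "grip_force": force on a finger pad.
Only numpy, scipy, OpenCV 4.12 (cv2) and the standard library are available. Lean on these libraries where they do the work, as an engineer would, in place of code of your own. Each camera call takes 0.05 s, during which the arm holds its last target. There are 200 camera calls.

### The job

Get the station ready for a test into the dummy load: on the console press the long bar key (power), then the port key in front of the post that carries the finned dummy load, then the round key (tune), one at a time, each pushed in until its catch is fully set against the stop and then let up again. Each catch sits at a different depth, so feel for its stop and push gently, never ramming the console. Do not press the other two port keys at all, and leave everything else on the desk where it is.

Things in the scene. Friction and masses are not known exactly. Their poses are not given: they have to be found in the camera images.
- console: Fixed console, 215 mm deep (x, away from the robot), 300 wide (y, left), 97 high; origin: centre of its underside. Its key panel slopes up from the near edge at 25 degrees, facing the robot; behind is a level deck with three antenna posts at x = 88, y = 85, 0, -85 mm. Five black keys stand 22 mm proud of the panel, gaps 20 mm or more. A push of over 45 N counts as ramming.
- load: Finned nickel dummy load, 42 mm across and 85 mm tall, fixed upright on one of the three antenna posts (the two other posts carry only flat black rubber caps, 28 mm across and 10 mm high). Origin at the centre of its underside. Which post it is on differs from start to start; the port key straight in front of it is the one to press. Leave it on its post.
- power_top (a point): Centre of the top face of the long bar key (30 x 120 mm, lower row, left). Its z axis is the panel's normal, 25 degrees off vertical towards the robot side: the key moves along -z. x points up the slope, y to the console's left.
- tune_top (a point): Centre of the top face of the round key (48 mm across, lower row, right). Its z axis is the panel's normal, 25 degrees off vertical towards the robot side: the key moves along -z. x points up the slope, y to the console's left.
- port_l_top (a point): Centre of the top face of the left port key (60 x 42 mm, upper row, in front of the left post). Its z axis is the panel's normal, 25 degrees off vertical towards the robot side: the key moves along -z. x points up the slope, y to the console's left.
- port_m_top (a point): Centre of the top face of the middle port key (60 x 42 mm, upper row, in front of the middle post). Its z axis is the panel's normal, 25 degrees off vertical towards the robot side: the key moves along -z. x points up the slope, y to the console's left.
- port_r_top (a point): Centre of the top face of the right port key (60 x 42 mm, upper row, in front of the right post). Its z axis is the panel's normal, 25 degrees off vertical towards the robot side: the key moves along -z. x points up the slope, y to the console's left.
- power (a joint): How far the long bar key is pressed in, m (0 = up, at most 0.021). Its spring takes 1 N at first and 0.2 N more per mm, and lifts it on release. It moves freely for 3 to 14 mm (hidden; differs by key and by start), then meets its catch.
- tune (a joint): How far the round key is pressed in, m (0 = up, at most 0.021). Its spring takes 1 N at first and 0.2 N more per mm, and lifts it on release. It moves freely for 3 to 14 mm (hidden; differs by key and by start), then meets its catch.
- port_l (a joint): How far the left port key is pressed in, m (0 = up, at most 0.021). Its spring takes 1 N at first and 0.2 N more per mm, and lifts it on release. It moves freely for 3 to 14 mm (hidden; differs by key and by start), then meets its catch.
- port_m (a joint): How far the middle port key is pressed in, m (0 = up, at most 0.021). Its spring takes 1 N at first and 0.2 N more per mm, and lifts it on release. It moves freely for 3 to 14 mm (hidden; differs by key and by start), then meets its catch.
- port_r (a joint): How far the right port key is pressed in, m (0 = up, at most 0.021). Its spring takes 1 N at first and 0.2 N more per mm, and lifts it on release. It moves freely for 3 to 14 mm (hidden; differs by key and by start), then meets its catch.
- power_latch (a joint): Catch under the long bar key, m: 0 = not set, 0.005 = fully set, at its hard stop. Driving it takes about 5 N on top of the key's spring (7 to 10 N in all); 14 N is reached only against the hard stop. It stays where it is left when the key springs back. A 7 mm brass pin just up the slope of the key sinks with it (do not push the pin).
- tune_latch (a joint): Catch under the round key, m: 0 = not set, 0.005 = fully set, at its hard stop. Driving it takes about 5 N on top of the key's spring (7 to 10 N in all); 14 N is reached only against the hard stop. It stays where it is left when the key springs back. A 7 mm brass pin just up the slope of the key sinks with it (do not push the pin).
- port_l_latch (a joint): Catch under the left port key, m: 0 = not set, 0.005 = fully set, at its hard stop. Driving it takes about 5 N on top of the key's spring (7 to 10 N in all); 14 N is reached only against the hard stop. It stays where it is left when the key springs back. A 7 mm brass pin just up the slope of the key sinks with it (do not push the pin).
- port_m_latch (a joint): Catch under the middle port key, m: 0 = not set, 0.005 = fully set, at its hard stop. Driving it takes about 5 N on top of the key's spring (7 to 10 N in all); 14 N is reached only against the hard stop. It stays where it is left when the key springs back. A 7 mm brass pin just up the slope of the key sinks with it (do not push the pin).
- port_r_latch (a joint): Catch under the right port key, m: 0 = not set, 0.005 = fully set, at its hard stop. Driving it takes about 5 N on top of the key's spring (7 to 10 N in all); 14 N is reached only against the hard stop. It stays where it is left when the key springs back. A 7 mm brass pin just up the slope of the key sinks with it (do not push the pin).
- tube: Glass vacuum tube standing on a black base, 48 mm across, 114 mm tall, loose, a bystander: leave it where it is. Origin at the underside.
- egg: Grey ceramic egg insulator standing on end, 60 mm across, 88 mm tall, loose, a bystander: leave it where it is. Origin at the underside.
- mic: Chrome desk microphone on a round foot, 90 mm across, 168 mm tall, loose, a bystander: leave it where it is. Origin at the underside.
- plug_a: Nickel antenna plug lying on the desk, 78 mm long, 22 mm high, loose, a bystander: leave it where it is. Origin at the underside.
- plug_b: Second nickel antenna plug lying on the desk, 78 mm long, 22 mm high, loose, a bystander: leave it where it is. Origin at the underside.
- mug: White mug, 80 mm across, 92 mm tall, loose, a bystander: leave it where it is. Origin at the underside.

How it is judged:
On the way, in this order (a step that is already met when the one before it is completed fails the run):
1. the long bar key is pressed in and its catch set (value of joint power_latch above 0.004 m and value of joint power above 0.005 m), for 0.05 s.
2. the bar key is up again, and the port key in front of the dummy load is pressed in and its catch set (value of joint power below 0.002 m and ((y of load in the frame of console above 0.0425 m and value of joint port_l_latch above 0.004 m and value of joint port_l above 0.005 m) or (y of load in the frame of console between -0.0425 and 0.0425 m and value of joint port_m_latch above 0.004 m and value of joint port_m above 0.005 m) or (y of load in the frame of console below -0.0425 m and value of joint port_r_latch above 0.004 m and value of joint port_r above 0.005 m))), for 0.05 s.
3. the port key is up again, and the round key is pressed in and its catch set (value of joint each of port_l, port_m, port_r below 0.002 m and value of joint tune_latch above 0.004 m and value of joint tune above 0.005 m), for 0.05 s.
At the end, for the whole second after the job is handed in: The catches of the bar key, of the port key in front of the dummy load and of the round key are set (over 4 of 5 mm); the catches of the two other port keys are not set (under 1 mm); all five keys are up again (within 2 mm) (value of joint each of power_latch, tune_latch above 0.004 m and ((y of load in the frame of console above 0.0425 m and value of joint port_l_latch above 0.004 m) or (y of load in the frame of console between -0.0425 and 0.0425 m and value of joint port_m_latch above 0.004 m) or (y of load in the frame of console below -0.0425 m and value of joint port_r_latch above 0.004 m)) and (y of load in the frame of console above 0.0425 m or value of joint port_l_latch below 0.001 m) and (y of load in the frame of console between -0.0425 and 0.0425 m or value of joint port_m_latch below 0.001 m) and (y of load in the frame of console below -0.0425 m or value of joint port_r_latch below 0.001 m) and value of joint each of power, tune, port_l, port_m, port_r below 0.002 m); the robot touches nothing.
It fails at once if out of order: a port key's catch moved over 1 mm before the bar key's catch was set, or the round key's before the right port key's was set ((value of joint power_latch below 0.004 m and value of joint any of port_l_latch, port_m_latch, port_r_latch above 0.001 m) or (value of joint tune_latch above 0.001 m and not ((y of load in the frame of console above 0.0425 m and value of joint port_l_latch above 0.004 m) or (y of load in the frame of console between -0.0425 and 0.0425 m and value of joint port_m_latch above 0.004 m) or (y of load in the frame of console below -0.0425 m and value of joint port_r_latch above 0.004 m)))).
It fails at once if a port key that is not in front of the dummy load was pressed in over 3 mm, or its catch moved over 1 mm ((not (y of load in the frame of console above 0.0425 m) and (value of joint port_l_latch above 0.001 m or value of joint port_l above 0.003 m)) or (not (y of load in the frame of console between -0.0425 and 0.0425 m) and (value of joint port_m_latch above 0.001 m or value of joint port_m above 0.003 m)) or (not (y of load in the frame of console below -0.0425 m) and (value of joint port_r_latch above 0.001 m or value of joint port_r above 0.003 m))).
It fails at once if the console or its keys were rammed (over 45 N) (contact force between any of the fingers, the arm and console above 45 N).
It fails at once if the dummy load was pushed (over 5 N) (contact force between any of the fingers, the arm and load above 5 N).
It fails at once if a bystander was moved over 15 mm (distance of any of tube, egg, mic, plug_a, plug_b, mug from where it was at the start of the episode above 0.015 m).
It also fails if it takes over 54 s, if anything falls off the work surface, if the arm or the gripper's body presses on something with over 40 N, if the wrist force passes 120 N, or if a joint passes its speed limit or range.

## Working session

There is one attempt and no reset: what is moved stays moved. The work goes in short steps, Python scripts to look and compute and a tool call to move; the robot and the scene stay as the last step left them, time stands still between calls to the robot, and variables do not carry over. Pictures are saved under pics/ and viewed, at most 10 in all, crops included, and the job is handed in when it is done.

Besides the shell and the picture viewer there is one more tool, called after "Emit:" as name(argument=value, ...), one argument or row to a line, values as JSON. drive_tool: Moves the arm, as the interface text tells. Shift numbers are shares of 0.5 m and turn numbers shares of 180 degrees, none past 1 either way. Its arguments: {"type":"object","properties":{"claw":{"type":"array","items":{"type":"number"}},"slide":{"type":"array","items":{"type":"array","items":{"type":"number"}}},"yaw":{"type":"array","items":{"type":"number"}},"newtons":{"type":"number"}},"required":["claw","slide","yaw"]}

```bash
mkdir -p pics; cat > h.py <<'E'
import numpy as np, cv2
from workcell import bot
def grab(n):
    c=bot.read_camera(n); np.savez(f'{n}.npz',**{k:np.asarray(v) for k,v in c.items()}); return c
def pts(c):
    K=c['mtx'];h,w=c['depth'].shape
    u,v=np.meshgrid(np.arange(w),np.arange(h))
    s=ray(c,u,v); return s*c['depth'][...,None]@np.array(c['rotation']).T+c['eye']
def ray(c,u,v):
    K=np.array(c['mtx']); d=np.stack([(u-K[0,2])/K[0,0],(v-K[1,2])/K[1,1]],-1)
    x=d.copy()
    for _ in range(20): x=d/(1+float(c['k1'])*(x**2).sum(-1,keepdims=True))
    return np.concatenate([x[...,:1],-x[...,1:],-np.ones_like(x[...,:1])],-1)
E
python3 - <<'E'
from h import *
for n in('scene','top'):
    c=grab(n); cv2.imwrite(f'pics/{n}0.png',cv2.resize(c['color'][...,::-1],(800,600),interpolation=cv2.INTER_CUBIC)); print(n,c['eye'],c['rotation'],c['mtx'],c['k1'])
print(bot.read_state())
E
```

```text
scene [1.08483453 0.46708363 0.97894368] [0.30811966 0.75211959 2.21698782] [[488.14301185   0.         260.4268337 ]
 [  0.         488.14301185 196.15440195]
 [  0.           0.           1.        ]] -0.1330667834995898
top [ 4.24522015e-01 -9.34265061e-04  1.07686790e+00] [ 0.12840432 -0.12263167 -1.59264476] [[426.96544707   0.         259.48246913]
 [  0.         426.96544707 192.9865002 ]
 [  0.           0.           1.        ]] -0.011721301758133155
{'time': 0.1, 'q': array([-1.32288400e+00,  2.64718580e-01,  1.60522221e+00,  1.17658750e-05,
        1.27372026e+00, -3.69049079e-02]), 'joint_vel': array([-0.00065855, -0.00260127, -0.00296762, -0.00215786,  0.00025899,
       -0.00063228]), 'joint_torque': array([ 2.73229552e-04, -5.16705251e+01, -3.68589914e+01, -1.68553333e-04,
        6.19393613e-03,  3.99511570e-07]), 'tool_pos': array([ 0.18958604, -0.64751573,  0.40346692]), 'tcp_rot': array([-3.10775387e+00, -4.45581737e-01,  3.24368733e-04]), 'wrist_force': array([ 0.7150564 , -0.02942742,  0.09688163]), 'torque': array([-0.01952062, -0.00283042, -0.00107612]), 'grip_force': 0.0, 'width': 0.9996400718747405}
```

Rotation is a rotation vector.

View pics/scene0.png

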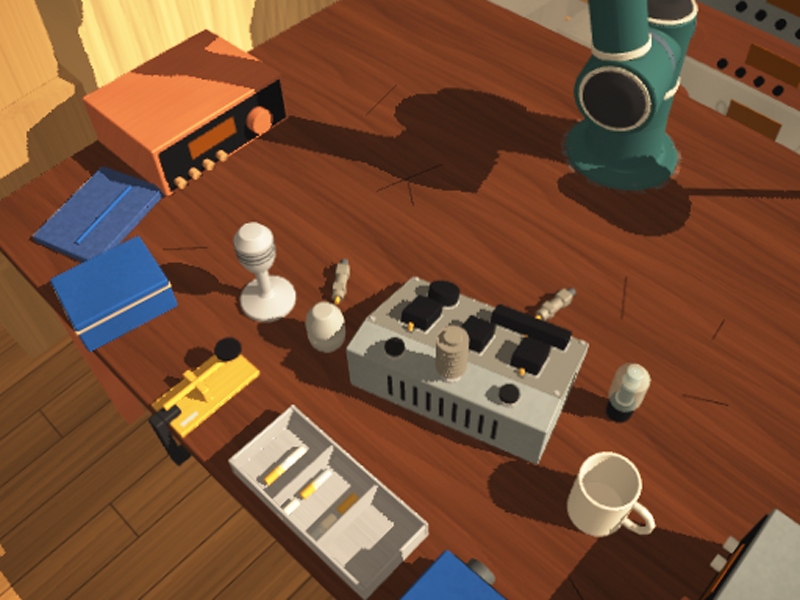

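View pics/top0.png

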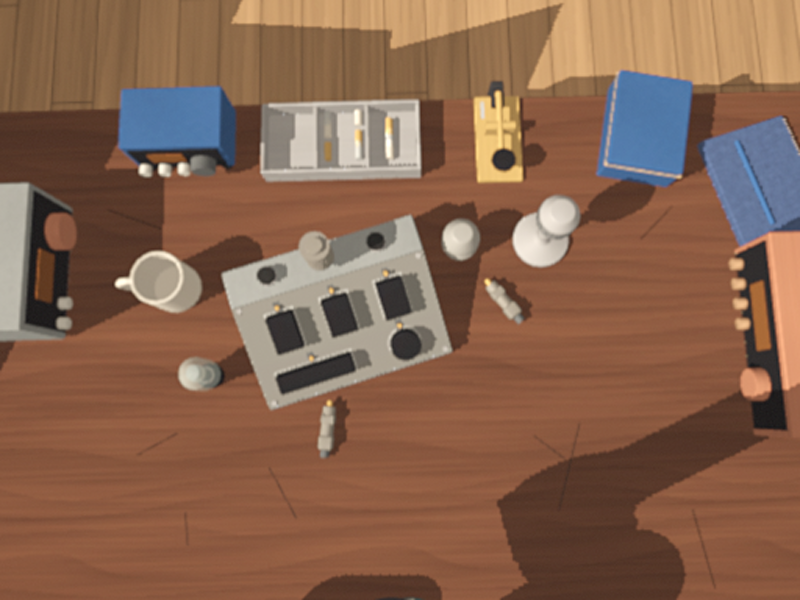

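The console is turned about 15°, and the load is on the middle post (top picture, 315,250), so port_m is the key to press. Next I measure the keys.

```bash
cat > m.py <<'E'
from h import *
from scipy.spatial.transform import Rotation as R
c=dict(np.load('top.npz')); c['rotation']=R.from_rotvec(c['rotation']).as_matrix()
P=pts(c); hsv=cv2.cvtColor(c['color'],cv2.COLOR_RGB2HSV); z=P[...,2]
m=((c['color'].max(-1)<62)&(z>0.03)&(z<.25)).astype(np.uint8)
roi=np.zeros_like(m); roi[135:265,140:295]=1; m*=roi
m=cv2.morphologyEx(m,cv2.MORPH_OPEN,np.ones((3,3)))
n,l,s,ce=cv2.connectedComponentsWithStats(m)
keys=[]
for i in range(1,n):
    if s[i,4]<60: continue
    q=P[l==i]; (a,b),wh,an=cv2.minAreaRect(q[:,:2].astype(np.float32))
    print(i,s[i,4],ce[i].round(),'ctr',np.round((a,b),4),'size',np.round(wh,3),round(an,1),'z',np.round(np.percentile(q[:,2],[5,50,95]),3))
g=((hsv[...,1]<60)&(z>0.03)&(z<.13)&(roi>0)).astype(np.uint8)
n,l,s,ce=cv2.connectedComponentsWithStats(g|m); i=1+s[1:,4].argmax()
q=P[l==i]; q=q[q[:,2]<.115]; print('console',s[i,4],cv2.minAreaRect(q[:,:2].astype(np.float32)))
q=P[roi>0]; q=q[q[:,2]>.135]; print('load',len(q),q.min(0),q.max(0),np.median(q,0))
d=(roi>0)&(z>.085)&(z<.105)&(g>0); print('deck z',np.median(z[d]))
E
python3 m.py
```

```text
1 75 [240. 154.] ctr [0.6729 0.0435] size [0.019 0.022] 88.6 z [0.112 0.115 0.117]
2 367 [252. 190.] ctr [0.5901 0.0192] size [0.053 0.037] 15.0 z [0.085 0.096 0.107]
3 381 [217. 201.] ctr [0.5664 0.1002] size [0.054 0.037] 16.3 z [0.085 0.096 0.107]
4 398 [182. 212.] ctr [0.5432 0.1813] size [0.054 0.039] 15.2 z [0.085 0.096 0.107]
5 262 [260. 220.] ctr [0.5224 0.0023] size [0.041 0.042] 88.6 z [0.055 0.064 0.071]
6 554 [202. 238.] ctr [0.4828 0.1402] size [0.027 0.115] 16.0 z [0.058 0.064 0.069]
console 10695 ((0.5747125744819641, 0.10362863540649414), (0.20977908372879028, 0.30043163895606995), 16.378986358642578)
load 462 [ 0.42452201 -0.00093427  0.13511705] [0.66886846 0.14630892 1.0768679 ] [0.64048577 0.11794701 0.1836068 ]
deck z 0.09719090659141894
```

Emit:
drive_tool(
  claw=[0, 0, 0, 0, 0, 0, 0, 0],
  slide=[
    [0.5, 0.4, 0],
    [0.5, 0.4, 0],
    [0.5, 0.4, 0],
    [0.5, 0.4, 0],
    [0.5, 0.4, 0],
    [0.5, 0.4, 0],
    [0.5, 0.4, 0],
    [0.5, 0.4, 0],
  ],
  yaw=[0, 0, 0, 0, 0, 0, 0, 0],
)

```text
time: 0.77
tool_pos: [0.4418, -0.4451, 0.4042]
tcp_rot: [-3.108, -0.448, -0.001]
wrist_force: [-0.2, -0.6, 0.3]
width: 0.0
grip_force: 0.0
```

```bash
python3 -c "
from workcell import bot;print(bot.tip_reach,bot.read_state())"
```

```text
0.1734 {'time': 0.7667, 'q': array([-8.29178406e-01,  1.75044987e-01,  1.71210858e+00,  1.30320247e-03,
        1.25529489e+00,  4.54840945e-01]), 'joint_vel': array([ 0.52410756,  0.0571356 , -0.06664064, -0.03010208,  0.00661375,
        0.51462348]), 'joint_torque': array([ -1.91778772, -47.13933349, -35.99088907,   0.13311478,
         0.09663976,  -0.37423116]), 'tool_pos': array([ 0.44183335, -0.44513657,  0.40419707]), 'tcp_rot': array([-3.10805226e+00, -4.48096200e-01, -8.50380320e-04]), 'wrist_force': array([-0.24958185, -0.61421753,  0.32155194]), 'torque': array([-0.01267487, -0.01173385,  0.02893921]), 'grip_force': 0.0, 'width': 0.00010221007876144948}
```

Emit:
drive_tool(
  claw=[0, 0, 0, 0, 0, 0, 0, 0],
  slide=[
    [0.04, 0.6, 0],
    [0.04, 0.6, 0],
    [0.04, 0.6, 0],
    [0.04, 0.6, 0],
    [0.04, 0.6, 0],
    [0.04, 0.6, 0],
    [0.04, 0.6, 0],
    [0.04, 0.6, 0],
  ],
  yaw=[0, 0, 0, 0, 0, 0, 0, 0],
)

```text
time: 1.43
tool_pos: [0.4591, -0.1431, 0.4041]
tcp_rot: [-3.106, -0.451, 0.001]
wrist_force: [-0.0, 0.0, -0.7]
width: 0.001
grip_force: 0.0
```

Emit:
drive_tool(
  claw=[0, 0, 0, 0, 0, 0, 0, 0],
  slide=[
    [0.03, 0.56, 0],
    [0.03, 0.56, 0],
    [0.03, 0.56, 0],
    [0.03, 0.56, 0],
    [0.03, 0.56, 0],
    [0.03, 0.56, 0],
    [0.03, 0.56, 0],
    [0.03, 0.56, 0],
  ],
  yaw=[0, 0, 0, 0, 0, 0, 0, 0],
)

```text
time: 2.1
tool_pos: [0.4746, 0.1364, 0.4045]
tcp_rot: [-3.106, -0.453, -0.0]
wrist_force: [0.7, -0.7, 0.8]
width: 0.001
grip_force: 0.0
```

Emit:
drive_tool(
  claw=[0, 0, 0, 0, 0, 0],
  slide=[
    [-0.01, 0, -0.3],
    [-0.01, 0, -0.3],
    [-0.01, 0, -0.3],
    [-0.01, 0, -0.3],
    [-0.01, 0, -0.3],
    [-0.01, 0, -0.3],
  ],
  yaw=[0, 0, 0, 0, 0, 0],
)

```text
time: 2.6
tool_pos: [0.4689, 0.1313, 0.2532]
tcp_rot: [3.109, 0.445, -0.007]
wrist_force: [0.8, -0.0, 0.0]
width: -0.0
grip_force: 0.0
```

```bash
python3 - <<'E'
from h import *
for n in('wrist','scene'):
    c=grab(n); cv2.imwrite(f'pics/{n}1.png',cv2.resize(c['color'] if n=='wrist' else c['color'][150:300,210:410],(800,600),interpolation=cv2.INTER_CUBIC)[...,::-1])
E
```

```text
(no output)
```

View pics/wrist1.png

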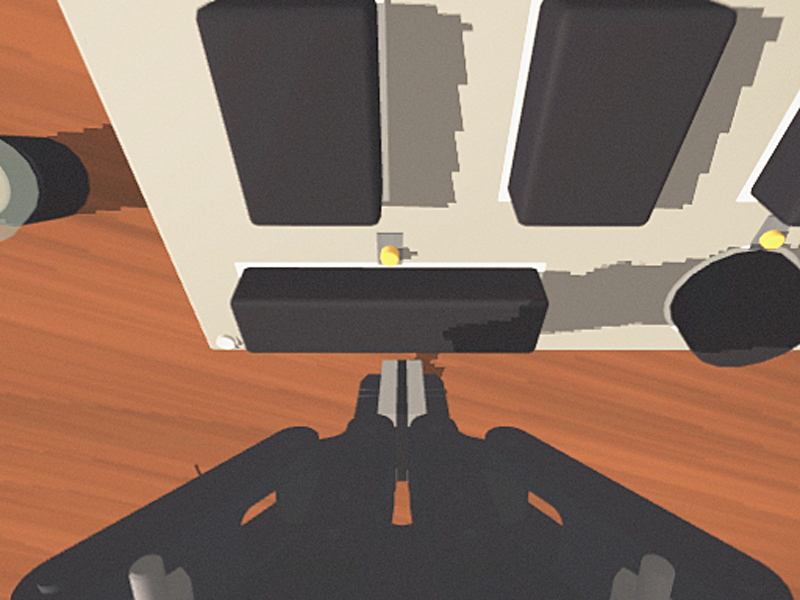

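View pics/scene1.png

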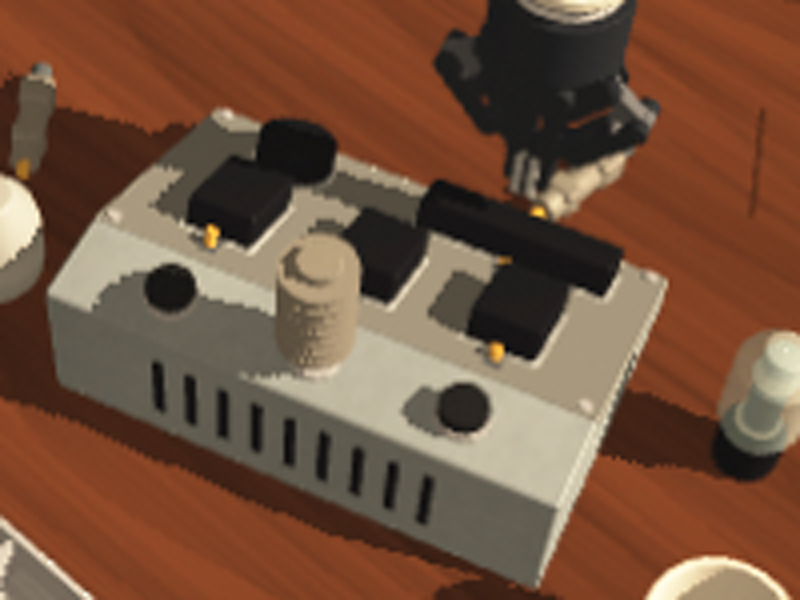

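The wrist picture shows the shut fingertips at (403,370), just below the bar key's lower edge and roughly over its middle. The scene crop shows the fingers clear of everything. I'll feel downward along the panel's normal.

Emit:
drive_tool(
  claw=[0, 0, 0, 0, 0, 0],
  slide=[
    [0.004, 0.001, -0.004],
    [0.008, 0.002, -0.008],
    [0.012, 0.003, -0.012],
    [0.016, 0.004, -0.018],
    [0.016, 0.004, -0.018],
    [0.016, 0.004, -0.018],
  ],
  yaw=[0, 0, 0, 0, 0, 0],
)

```text
time: 3.2
tool_pos: [0.4777, 0.1342, 0.2456]
tcp_rot: [3.11, 0.446, -0.001]
wrist_force: [0.7, -0.2, 0.4]
width: 0.001
grip_force: 0.0
```

Emit:
drive_tool(
  claw=[0, 0, 0, 0, 0, 0],
  slide=[
    [0.0016, 0.0005, -0.0036],
    [0.0032, 0.001, -0.0072],
    [0.0048, 0.0014, -0.0108],
    [0.0064, 0.0018, -0.0144],
    [0.0064, 0.0018, -0.0144],
    [0.0064, 0.0018, -0.0144],
  ],
  yaw=[0, 0, 0, 0, 0, 0],
)

```text
time: 3.7
tool_pos: [0.4808, 0.1351, 0.2383]
tcp_rot: [3.11, 0.446, -0.001]
wrist_force: [-0.5, 1.5, 1.0]
width: 0.0
grip_force: 0.3
```

Contact may just be beginning. I'll go on in 1.5 mm rows.

Emit:
drive_tool(
  claw=[0, 0, 0, 0, 0],
  slide=[
    [0.0012, 0.0004, -0.0027],
    [0.0024, 0.0007, -0.0054],
    [0.0036, 0.001, -0.0081],
    [0.0036, 0.001, -0.0081],
    [0.0036, 0.001, -0.0081],
  ],
  yaw=[0, 0, 0, 0, 0],
)

```text
time: 4.12
tool_pos: [0.4826, 0.1356, 0.2344]
tcp_rot: [-3.11, -0.446, 0.0]
wrist_force: [-0.8, 0.2, 1.3]
width: -0.003
grip_force: 0.8
```

Emit:
drive_tool(
  claw=[0, 0, 0, 0, 0],
  slide=[
    [0.0012, 0.0004, -0.0027],
    [0.0024, 0.0007, -0.0054],
    [0.0036, 0.001, -0.0081],
    [0.0036, 0.001, -0.0081],
    [0.0036, 0.001, -0.0081],
  ],
  yaw=[0, 0, 0, 0, 0],
)

```text
time: 4.53
tool_pos: [0.4844, 0.1361, 0.2303]
tcp_rot: [-3.11, -0.446, 0.001]
wrist_force: [-1.7, -0.3, 1.5]
width: 0.002
grip_force: 1.2
```

Emit:
drive_tool(
  claw=[0, 0, 0, 0, 0],
  slide=[
    [0.0012, 0.0004, -0.0027],
    [0.0024, 0.0007, -0.0054],
    [0.0036, 0.001, -0.0081],
    [0.0036, 0.001, -0.0081],
    [0.0036, 0.001, -0.0081],
  ],
  yaw=[0, 0, 0, 0, 0],
)

```text
time: 4.95
tool_pos: [0.4862, 0.1366, 0.2265]
tcp_rot: [-3.11, -0.446, 0.001]
wrist_force: [-2.6, -0.1, 5.1]
width: -0.004
grip_force: 2.8
```

Emit:
drive_tool(
  claw=[0, 0, 0, 0, 0],
  slide=[
    [0.0008, 0.0002, -0.0018],
    [0.0016, 0.0005, -0.0036],
    [0.0024, 0.0007, -0.0054],
    [0.0024, 0.0007, -0.0054],
    [0.0024, 0.0007, -0.0054],
  ],
  yaw=[0, 0, 0, 0, 0],
)

```text
time: 5.37
tool_pos: [0.4874, 0.137, 0.224]
tcp_rot: [3.11, 0.446, -0.001]
wrist_force: [-3.7, -1.1, 6.4]
width: -0.001
grip_force: 3.6
```

Emit:
drive_tool(
  claw=[0, 0, 0, 0],
  slide=[
    [0.0008, 0.0002, -0.0018],
    [0.0012, 0.0004, -0.0027],
    [0.0012, 0.0004, -0.0027],
    [0.0012, 0.0004, -0.0027],
  ],
  yaw=[0, 0, 0, 0],
)

```text
time: 5.7
tool_pos: [0.4879, 0.1371, 0.2231]
tcp_rot: [3.11, 0.446, -0.002]
wrist_force: [-6.5, -1.1, 11.0]
width: 0.001
grip_force: 6.1
```

Emit:
drive_tool(
  claw=[0, 0, 0, 0],
  slide=[
    [0.0008, 0.0002, -0.0018],
    [0.0008, 0.0002, -0.0018],
    [0.0008, 0.0002, -0.0018],
    [0.0008, 0.0002, -0.0018],
  ],
  yaw=[0, 0, 0, 0],
)

```text
time: 6.03
tool_pos: [0.4881, 0.1372, 0.2228]
tcp_rot: [3.11, 0.446, -0.003]
wrist_force: [-9.0, -2.5, 17.4]
width: 0.002
grip_force: 9.4
```

The hard stop is reached at about 19.7 N. I'll release the key and move over port_m.

Emit:
drive_tool(
  claw=[0, 0, 0, 0, 0, 0],
  slide=[
    [-0.01, -0.003, 0.023],
    [-0.028, -0.008, 0.063],
    [-0.028, -0.008, 0.12],
    [-0.028, -0.008, 0.16],
    [-0.028, -0.008, 0.16],
    [-0.028, -0.008, 0.16],
  ],
  yaw=[0, 0, 0, 0, 0, 0],
)

```text
time: 6.53
tool_pos: [0.4754, 0.1334, 0.3028]
tcp_rot: [-3.11, -0.446, -0.007]
wrist_force: [0.1, -0.4, -0.3]
width: -0.002
grip_force: 0.0
```

```bash
python3 - <<'E'
from h import *
c=grab('scene'); cv2.imwrite('pics/scene2.png',cv2.resize(c['color'][150:300,210:410],(800,600),interpolation=cv2.INTER_CUBIC)[...,::-1])
E
```

```text
(no output)
```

View pics/scene2.png

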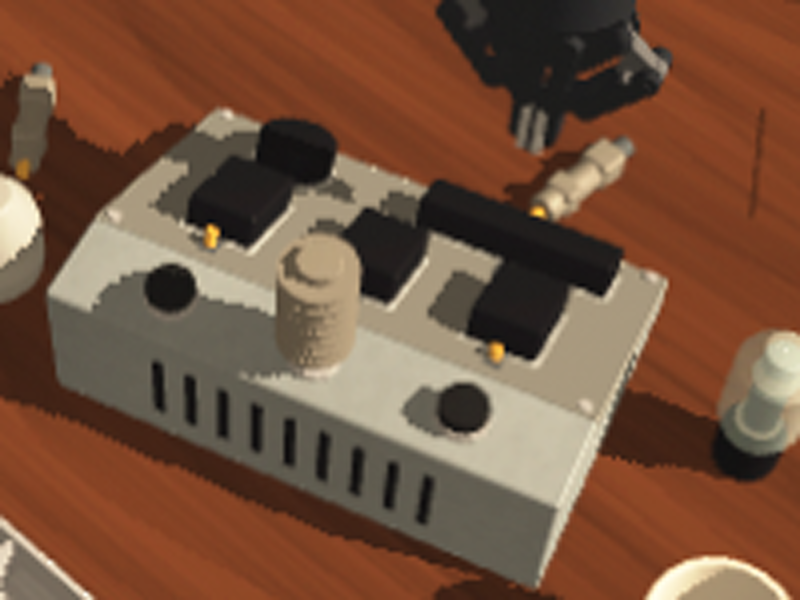

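The bar key is up and its pin, seen before at (503,260), has sunk, so its catch is set. Now the port_m approach.

Emit:
drive_tool(
  claw=[0, 0, 0, 0, 0, 0],
  slide=[
    [0.137, -0.079, 0],
    [0.137, -0.079, 0],
    [0.137, -0.079, 0],
    [0.137, -0.079, -0.03],
    [0.137, -0.079, -0.052],
    [0.137, -0.079, -0.052],
  ],
  yaw=[0, 0, 0, 0, 0, 0],
)

```text
time: 7.08
tool_pos: [0.5407, 0.0934, 0.2706]
tcp_rot: [-3.11, -0.445, 0.013]
wrist_force: [-1.5, -0.7, -0.8]
width: -0.001
grip_force: 0.0
```

Emit:
drive_tool(
  claw=[0, 0, 0, 0, 0],
  slide=[
    [0.0016, 0.0005, -0.0036],
    [0.0032, 0.001, -0.0072],
    [0.0048, 0.0014, -0.0108],
    [0.0048, 0.0014, -0.0108],
    [0.0048, 0.0014, -0.0108],
  ],
  yaw=[0, 0, 0, 0, 0],
)

```text
time: 7.5
tool_pos: [0.5455, 0.0946, 0.2705]
tcp_rot: [3.11, 0.446, 0.001]
wrist_force: [0.4, -1.0, -0.9]
width: 0.002
grip_force: 0.0
```

Emit:
drive_tool(
  claw=[0, 0, 0, 0, 0, 0],
  slide=[
    [0.0016, 0.0005, -0.0036],
    [0.0032, 0.001, -0.0072],
    [0.0048, 0.0014, -0.0108],
    [0.0064, 0.0018, -0.0144],
    [0.0064, 0.0018, -0.0144],
    [0.0064, 0.0018, -0.0144],
  ],
  yaw=[0, 0, 0, 0, 0, 0],
)

```text
time: 8.0
tool_pos: [0.5486, 0.0953, 0.2627]
tcp_rot: [-3.11, -0.446, 0.0]
wrist_force: [-0.7, -0.6, 0.6]
width: -0.001
grip_force: 0.4
```

Emit:
drive_tool(
  claw=[0, 0, 0, 0, 0],
  slide=[
    [0.0012, 0.0004, -0.0027],
    [0.0024, 0.0007, -0.0054],
    [0.0036, 0.001, -0.0081],
    [0.0036, 0.001, -0.0081],
    [0.0036, 0.001, -0.0081],
  ],
  yaw=[0, 0, 0, 0, 0],
)

```text
time: 8.42
tool_pos: [0.5504, 0.0959, 0.2587]
tcp_rot: [3.11, 0.446, -0.0]
wrist_force: [-1.7, 0.2, 1.9]
width: 0.001
grip_force: 0.9
```

Emit:
drive_tool(
  claw=[0, 0, 0, 0],
  slide=[
    [0.0012, 0.0004, -0.0027],
    [0.0024, 0.0007, -0.0054],
    [0.0024, 0.0007, -0.0054],
    [0.0024, 0.0007, -0.0054],
  ],
  yaw=[0, 0, 0, 0],
)

```text
time: 8.75
tool_pos: [0.5516, 0.0962, 0.2561]
tcp_rot: [-3.11, -0.446, 0.0]
wrist_force: [-1.4, -0.0, 3.3]
width: -0.001
grip_force: 1.9
```

Emit:
drive_tool(
  claw=[0, 0, 0, 0],
  slide=[
    [0.0012, 0.0004, -0.0027],
    [0.0024, 0.0007, -0.0054],
    [0.0024, 0.0007, -0.0054],
    [0.0024, 0.0007, -0.0054],
  ],
  yaw=[0, 0, 0, 0],
)

```text
time: 9.08
tool_pos: [0.5527, 0.0965, 0.2537]
tcp_rot: [3.11, 0.446, -0.0]
wrist_force: [-2.7, -0.2, 5.0]
width: -0.002
grip_force: 2.9
```

Emit:
drive_tool(
  claw=[0, 0, 0, 0],
  slide=[
    [0.0012, 0.0004, -0.0027],
    [0.0024, 0.0007, -0.0054],
    [0.0024, 0.0007, -0.0054],
    [0.0024, 0.0007, -0.0054],
  ],
  yaw=[0, 0, 0, 0],
)

```text
time: 9.42
tool_pos: [0.5538, 0.0968, 0.2516]
tcp_rot: [3.11, 0.446, -0.002]
wrist_force: [-4.7, -0.8, 9.8]
width: -0.004
grip_force: 5.7
```

Emit:
drive_tool(
  claw=[0, 0, 0, 0],
  slide=[
    [0.0012, 0.0004, -0.0027],
    [0.0012, 0.0004, -0.0027],
    [0.0012, 0.0004, -0.0027],
    [0.0012, 0.0004, -0.0027],
  ],
  yaw=[0, 0, 0, 0],
)

```text
time: 9.75
tool_pos: [0.5541, 0.097, 0.2513]
tcp_rot: [3.109, 0.446, -0.003]
wrist_force: [-9.0, -0.8, 17.1]
width: 0.0
grip_force: 10.1
```

Emit:
drive_tool(
  claw=[0, 0, 0, 0, 0, 0],
  slide=[
    [-0.01, -0.003, 0.023],
    [-0.028, -0.008, 0.063],
    [-0.028, -0.008, 0.12],
    [-0.028, -0.008, 0.12],
    [-0.028, -0.008, 0.12],
    [-0.028, -0.008, 0.12],
  ],
  yaw=[0, 0, 0, 0, 0, 0],
)

```text
time: 10.25
tool_pos: [0.5404, 0.0931, 0.3091]
tcp_rot: [-3.11, -0.446, -0.001]
wrist_force: [0.4, 0.2, -0.3]
width: -0.001
grip_force: 0.0
```

```bash
python3 - <<'E'
from h import *
c=grab('wrist'); cv2.imwrite('pics/wrist3.png',cv2.resize(c['color'],(800,600))[...,::-1])
E
```

```text
(no output)
```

View pics/wrist3.png

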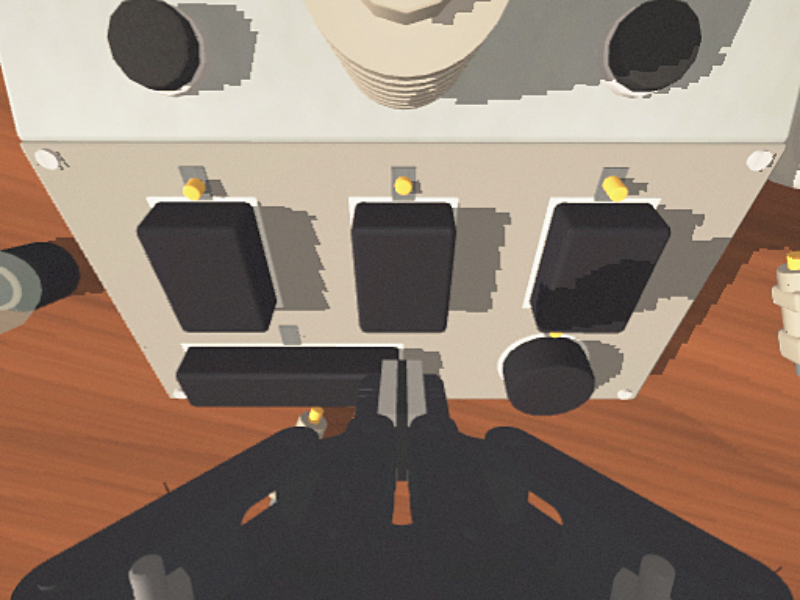

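The bar's pin is gone, but port_m's pin at (403,186) still shows. I'll zoom in and compare it with its neighbours.

```bash
python3 - <<'E'
from h import *
c=dict(np.load('wrist.npz'))
cr=c['color'][95:140,100:420]; cv2.imwrite('pics/crop.png',cv2.resize(cr,(800,112),interpolation=cv2.INTER_CUBIC)[...,::-1])
from scipy.spatial.transform import Rotation as R
for n in('top','wrist'):
    c=grab(n) if n=='top' else c
    c['rotation']=R.from_rotvec(c['rotation']).as_matrix();P=pts(c);hsv=cv2.cvtColor(c['color'],cv2.COLOR_RGB2HSV)
    m=((hsv[...,0]>15)&(hsv[...,0]<32)&(hsv[...,1]>140)&(hsv[...,2]>120)).astype(np.uint8)
    k,l,s,ce=cv2.connectedComponentsWithStats(m)
    for i in range(1,k):
        if s[i,4]>3:
            p=P[l==i].mean(0)
            d=(p-[.5664,.1002,.096])@[-.406,-.117,.906]
            if abs(d)<.05 and .4<p[0]<.68: print(n,ce[i].round(),s[i,4],p.round(4),'above keyplane mm',round(d*1e3,1),np.round(((P[l==i]-[.5664,.1002,.096])@[-.406,-.117,.906]).max()*1e3,1))
E
```

```text
Traceback (most recent call last):
  File "h.py", line 8, in pts
    s=ray(c,u,v); return s*c['depth'][...,None]@np.array(c['rotation']).T+c['eye']
                         ~~~~~~~~~~~~~~~~~~~~~~^~~~~~~~~~~~~~~~~~~~~~~~~~
ValueError: operands could not be broadcast together with remapped shapes [original->remapped]: (384,512,3)->(384,newaxis,newaxis) (3,3,3)->(3,newaxis,newaxis)  and requested shape (512,3)
```

View pics/crop.png

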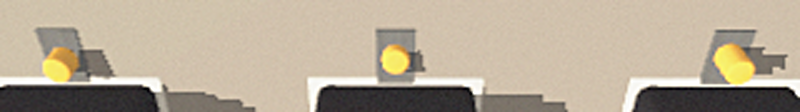

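The crop shows three pins: left (60,65), middle (396,58) and right (735,63). The middle one's shadow is shorter. I'll measure the heights.

```bash
python3 - <<'E'
from h import *
from scipy.spatial.transform import Rotation as R
for n in('top','wrist'):
    c=dict(np.load(n+'.npz'))
    c['rotation']=R.from_rotvec(c['rotation']).as_matrix();P=pts(c);hsv=cv2.cvtColor(c['color'],cv2.COLOR_RGB2HSV)
    m=((hsv[...,0]>15)&(hsv[...,0]<32)&(hsv[...,1]>140)&(hsv[...,2]>120)).astype(np.uint8)
    k,l,s,ce=cv2.connectedComponentsWithStats(m)
    for i in range(1,k):
        if s[i,4]>3:
            d=(P[l==i]-[.5664,.1002,.096])@[-.406,-.117,.906]*1e3; p=P[l==i].mean(0)
            if abs(d.mean())<50 and .4<p[0]<.68: print(n,ce[i].round(),s[i,4],p.round(4),np.percentile(d,[10,50,90]).round(1))
    if n=='wrist':
        for u,v in((150,112),(225,105),(290,112),(350,112),(210,200)): print('panel',u,v,round(float((P[v,u]-[.5664,.1002,.096])@[-.406,-.117,.906]*1e3),1))
E
```

```text
wrist [258. 118.] 93 [0.6039 0.1106 0.0956] [-20.3 -18.4 -17.4]
wrist [393. 120.] 164 [0.6264 0.0304 0.0987] [-19.6 -13.5 -11.5]
wrist [124. 120.] 131 [0.5792 0.1909 0.0952] [-19.8 -15.7 -14.4]
wrist [355. 214.] 18 [0.5502 0.0102 0.0576] [-18.2 -17.6 -17. ]
wrist [202. 265.] 61 [0.4378 0.1233 0.0145] [-28.7 -24.3 -21.8]
panel 150 112 -21.9
panel 225 105 -22.6
panel 290 112 -21.4
panel 350 112 -21.9
panel 210 200 -22.4
```

The port_m pin sits about 4–5 mm lower than its neighbours, which agrees with the 19 N hard stop. On to the round key.

Emit:
drive_tool(
  claw=[0, 0, 0, 0, 0, 0, 0, 0],
  slide=[
    [-0.067, -0.19, 0],
    [-0.067, -0.19, 0],
    [-0.067, -0.19, 0],
    [-0.067, -0.19, 0],
    [-0.067, -0.19, -0.06],
    [-0.067, -0.19, -0.11],
    [-0.067, -0.19, -0.11],
    [-0.067, -0.19, -0.11],
  ],
  yaw=[0, 0, 0, 0, 0, 0, 0, 0],
)

```text
time: 11.02
tool_pos: [0.5059, -0.0014, 0.2521]
tcp_rot: [-3.108, -0.446, 0.009]
wrist_force: [0.5, -0.9, -0.4]
width: -0.003
grip_force: 0.0
```

Emit:
drive_tool(
  claw=[0, 0, 0, 0, 0],
  slide=[
    [0.0016, 0.0005, -0.0036],
    [0.0032, 0.001, -0.0072],
    [0.0048, 0.0014, -0.0108],
    [0.0048, 0.0014, -0.0108],
    [0.0048, 0.0014, -0.0108],
  ],
  yaw=[0, 0, 0, 0, 0],
)

```text
time: 11.43
tool_pos: [0.5099, -0.0011, 0.2496]
tcp_rot: [3.11, 0.446, 0.002]
wrist_force: [-0.0, 0.8, -0.5]
width: 0.0
grip_force: 0.0
```

Emit:
drive_tool(
  claw=[0, 0, 0, 0, 0, 0, 0],
  slide=[
    [0.0016, 0.0005, -0.0036],
    [0.0032, 0.001, -0.0072],
    [0.0048, 0.0014, -0.0108],
    [0.0064, 0.0018, -0.0144],
    [0.008, 0.0023, -0.018],
    [0.008, 0.0023, -0.018],
    [0.008, 0.0023, -0.018],
  ],
  yaw=[0, 0, 0, 0, 0, 0, 0],
)

```text
time: 12.02
tool_pos: [0.5134, -0.0001, 0.2396]
tcp_rot: [-3.11, -0.446, 0.001]
wrist_force: [-0.6, 0.3, 0.7]
width: 0.007
grip_force: 0.0
```

Emit:
drive_tool(
  claw=[0, 0, 0, 0, 0],
  slide=[
    [0.0012, 0.0004, -0.0027],
    [0.0024, 0.0007, -0.0054],
    [0.0036, 0.001, -0.0081],
    [0.0036, 0.001, -0.0081],
    [0.0036, 0.001, -0.0081],
  ],
  yaw=[0, 0, 0, 0, 0],
)

```text
time: 12.43
tool_pos: [0.5153, 0.0004, 0.2359]
tcp_rot: [3.11, 0.446, 0.0]
wrist_force: [-0.8, 0.3, 1.2]
width: 0.002
grip_force: 0.4
```

Emit:
drive_tool(
  claw=[0, 0, 0, 0],
  slide=[
    [0.0012, 0.0004, -0.0027],
    [0.0024, 0.0007, -0.0054],
    [0.0024, 0.0007, -0.0054],
    [0.0024, 0.0007, -0.0054],
  ],
  yaw=[0, 0, 0, 0],
)

```text
time: 12.77
tool_pos: [0.5165, 0.0008, 0.2331]
tcp_rot: [3.11, 0.446, 0.0]
wrist_force: [-0.6, 1.1, 1.8]
width: -0.004
grip_force: 0.7
```

Emit:
drive_tool(
  claw=[0, 0, 0, 0],
  slide=[
    [0.0012, 0.0004, -0.0027],
    [0.0024, 0.0007, -0.0054],
    [0.0024, 0.0007, -0.0054],
    [0.0024, 0.0007, -0.0054],
  ],
  yaw=[0, 0, 0, 0],
)

```text
time: 13.1
tool_pos: [0.5177, 0.0012, 0.2304]
tcp_rot: [3.11, 0.446, 0.0]
wrist_force: [-0.9, -0.2, 1.5]
width: 0.001
grip_force: 1.0
```

Emit:
drive_tool(
  claw=[0, 0, 0, 0],
  slide=[
    [0.0012, 0.0004, -0.0027],
    [0.0024, 0.0007, -0.0054],
    [0.0024, 0.0007, -0.0054],
    [0.0024, 0.0007, -0.0054],
  ],
  yaw=[0, 0, 0, 0],
)

```text
time: 13.43
tool_pos: [0.5189, 0.0015, 0.2277]
tcp_rot: [3.11, 0.446, 0.0]
wrist_force: [-1.2, 0.6, 3.0]
width: 0.001
grip_force: 1.3
```

Emit:
drive_tool(
  claw=[0, 0, 0, 0],
  slide=[
    [0.0012, 0.0004, -0.0027],
    [0.0024, 0.0007, -0.0054],
    [0.0024, 0.0007, -0.0054],
    [0.0024, 0.0007, -0.0054],
  ],
  yaw=[0, 0, 0, 0],
)

```text
time: 13.77
tool_pos: [0.5201, 0.0019, 0.2251]
tcp_rot: [3.11, 0.446, 0.0]
wrist_force: [-1.0, -1.4, 3.3]
width: -0.002
grip_force: 1.6
```

Emit:
drive_tool(
  claw=[0, 0, 0, 0],
  slide=[
    [0.0012, 0.0004, -0.0027],
    [0.0024, 0.0007, -0.0054],
    [0.0024, 0.0007, -0.0054],
    [0.0024, 0.0007, -0.0054],
  ],
  yaw=[0, 0, 0, 0],
)

```text
time: 14.1
tool_pos: [0.5213, 0.0022, 0.2227]
tcp_rot: [3.11, 0.446, -0.0]
wrist_force: [-2.2, -0.1, 5.5]
width: 0.002
grip_force: 3.2
```

Emit:
drive_tool(
  claw=[0, 0, 0, 0],
  slide=[
    [0.0012, 0.0004, -0.0027],
    [0.002, 0.0006, -0.0045],
    [0.002, 0.0006, -0.0045],
    [0.002, 0.0006, -0.0045],
  ],
  yaw=[0, 0, 0, 0],
)

```text
time: 14.43
tool_pos: [0.5222, 0.0024, 0.2205]
tcp_rot: [3.11, 0.446, -0.001]
wrist_force: [-3.1, -0.2, 6.7]
width: -0.0
grip_force: 3.7
```

Emit:
drive_tool(
  claw=[0, 0, 0, 0],
  slide=[
    [0.0012, 0.0004, -0.0027],
    [0.0016, 0.0005, -0.0036],
    [0.0016, 0.0005, -0.0036],
    [0.0016, 0.0005, -0.0036],
  ],
  yaw=[0, 0, 0, 0],
)

```text
time: 14.77
tool_pos: [0.5228, 0.0026, 0.22]
tcp_rot: [3.11, 0.446, -0.003]
wrist_force: [-7.1, -1.0, 17.5]
width: -0.002
grip_force: 9.6
```

Emit:
drive_tool(
  claw=[0, 0, 0, 0],
  slide=[
    [0.0008, 0.0002, -0.0018],
    [0.0008, 0.0002, -0.0018],
    [0.0008, 0.0002, -0.0018],
    [0.0008, 0.0002, -0.0018],
  ],
  yaw=[0, 0, 0, 0],
)

```text
time: 15.1
tool_pos: [0.5231, 0.0026, 0.2197]
tcp_rot: [3.109, 0.446, -0.004]
wrist_force: [-11.9, -1.9, 23.6]
width: -0.003
grip_force: 12.9
```

The hard stop is reached, so I'll retract well clear.

Emit:
drive_tool(
  claw=[0, 0, 0, 0, 0, 0, 0, 0],
  slide=[
    [-0.01, -0.003, 0.023],
    [-0.028, -0.008, 0.063],
    [-0.028, -0.008, 0.14],
    [-0.028, -0.008, 0.22],
    [-0.06, -0.05, 0.3],
    [-0.06, -0.12, 0.3],
    [-0.06, -0.2, 0.3],
    [-0.06, -0.2, 0.3],
  ],
  yaw=[0, 0, 0, 0, 0, 0, 0, 0],
)

```text
time: 15.77
tool_pos: [0.4936, -0.102, 0.3689]
tcp_rot: [3.106, 0.439, 0.005]
wrist_force: [0.4, -0.0, 0.6]
width: 0.001
grip_force: 0.0
```

Emit:
drive_tool(
  claw=[0, 0, 0, 0, 0, 0],
  slide=[
    [0, -0.2, 0],
    [0, -0.2, 0],
    [0, -0.2, 0],
    [0, -0.2, 0],
    [0, -0.2, 0],
    [0, -0.2, 0],
  ],
  yaw=[0, 0, 0, 0, 0, 0],
)

```text
time: 16.27
tool_pos: [0.4933, -0.1964, 0.3665]
tcp_rot: [-3.108, -0.445, 0.002]
wrist_force: [0.7, -0.5, -0.7]
width: -0.001
grip_force: 0.0
```

```bash
python3 - <<'E'
from h import *
a=dict(np.load('top.npz'))['color'][130:270,140:300]
grab('wrist')
b=grab('top')['color'][130:270,140:300]
s=grab('scene')['color'][165:265,215:375]
f=lambda i:cv2.resize(i,(400,int(400*i.shape[0]/i.shape[1])),interpolation=cv2.INTER_CUBIC)
im=np.hstack([f(b),cv2.resize(f(s),(400,350))]); cv2.imwrite('pics/end.png',im[...,::-1])
E
```

View pics/end.png

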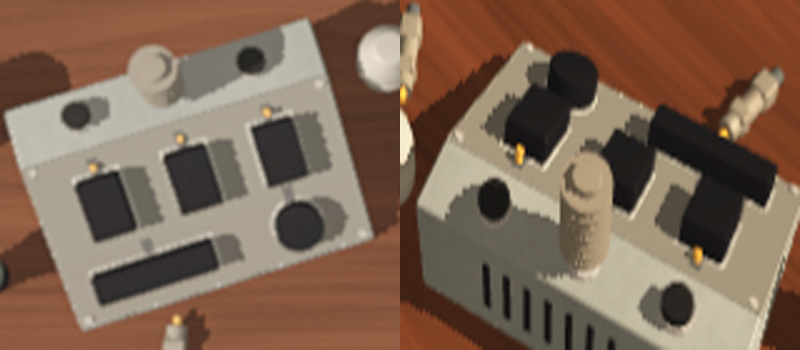

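In the top crop the pins of the bar (147,245) and round key (288,190) have vanished, but port_m's still shows at (180,138). To be sure of it, I'll press port_m again on the same line; if it is set, this does no harm.

Emit:
drive_tool(
  claw=[0, 0, 0, 0, 0, 0, 0, 0],
  slide=[
    [0.104, 0.582, 0],
    [0.104, 0.582, 0],
    [0.104, 0.582, 0],
    [0.104, 0.582, 0],
    [0.104, 0.582, 0],
    [0.104, 0.582, 0],
    [0.104, 0.582, 0],
    [0.104, 0.582, 0],
  ],
  yaw=[0, 0, 0, 0, 0, 0, 0, 0],
)

```text
time: 17.08
tool_pos: [0.5455, 0.1005, 0.3677]
tcp_rot: [-3.105, -0.455, -0.003]
wrist_force: [0.5, -1.0, 0.1]
width: -0.002
grip_force: 0.0
```

Emit:
drive_tool(
  claw=[0, 0, 0, 0, 0, 0],
  slide=[
    [0, 0, -0.07],
    [0, 0, -0.14],
    [0, 0, -0.19],
    [0, 0, -0.19],
    [0, 0, -0.19],
    [0, 0, -0.19],
  ],
  yaw=[0, 0, 0, 0, 0, 0],
)

```text
time: 17.58
tool_pos: [0.5461, 0.0942, 0.2739]
tcp_rot: [3.11, 0.447, 0.003]
wrist_force: [-0.1, -0.3, 0.7]
width: -0.001
grip_force: 0.0
```

Emit:
drive_tool(
  claw=[0, 0, 0, 0, 0, 0, 0, 0],
  slide=[
    [0.0016, 0.0005, -0.0036],
    [0.0032, 0.001, -0.0072],
    [0.0048, 0.0014, -0.0108],
    [0.0064, 0.0018, -0.0144],
    [0.008, 0.0023, -0.018],
    [0.0096, 0.0028, -0.0216],
    [0.0112, 0.0032, -0.0252],
    [0.0112, 0.0032, -0.0252],
  ],
  yaw=[0, 0, 0, 0, 0, 0, 0, 0],
)

```text
time: 18.25
tool_pos: [0.5513, 0.0954, 0.2597]
tcp_rot: [3.11, 0.446, 0.0]
wrist_force: [0.4, 0.1, 1.4]
width: 0.004
grip_force: 0.8
```

Emit:
drive_tool(
  claw=[0, 0, 0, 0, 0],
  slide=[
    [0.0016, 0.0005, -0.0036],
    [0.0032, 0.001, -0.0072],
    [0.0048, 0.0014, -0.0108],
    [0.0048, 0.0014, -0.0108],
    [0.0048, 0.0014, -0.0108],
  ],
  yaw=[0, 0, 0, 0, 0],
)

```text
time: 18.67
tool_pos: [0.5536, 0.0961, 0.2545]
tcp_rot: [3.11, 0.446, 0.0]
wrist_force: [-0.4, -0.8, 3.2]
width: -0.001
grip_force: 1.4
```

Emit:
drive_tool(
  claw=[0, 0, 0],
  slide=[
    [0.0012, 0.0003, -0.0027],
    [0.0012, 0.0003, -0.0027],
    [0.0012, 0.0003, -0.0027],
  ],
  yaw=[0, 0, 0],
)

```text
time: 18.92
tool_pos: [0.5542, 0.0963, 0.2531]
tcp_rot: [3.11, 0.446, 0.0]
wrist_force: [0.5, -0.2, 3.1]
width: -0.001
grip_force: 1.5
```

Emit:
drive_tool(
  claw=[0, 0, 0],
  slide=[
    [0.0008, 0.0002, -0.0018],
    [0.0008, 0.0002, -0.0018],
    [0.0008, 0.0002, -0.0018],
  ],
  yaw=[0, 0, 0],
)

```text
time: 19.17
tool_pos: [0.5545, 0.0964, 0.2523]
tcp_rot: [-3.11, -0.446, -0.0]
wrist_force: [-0.3, -0.4, 4.7]
width: -0.003
grip_force: 2.0
```

Emit:
drive_tool(
  claw=[0, 0, 0],
  slide=[
    [0.0008, 0.0002, -0.0018],
    [0.0008, 0.0002, -0.0018],
    [0.0008, 0.0002, -0.0018],
  ],
  yaw=[0, 0, 0],
)

```text
time: 19.42
tool_pos: [0.5548, 0.0964, 0.2521]
tcp_rot: [3.11, 0.446, -0.001]
wrist_force: [-2.7, -1.7, 9.9]
width: 0.002
grip_force: 5.0
```

Emit:
drive_tool(
  claw=[0, 0, 0, 0],
  slide=[
    [0.0008, 0.0002, -0.0018],
    [0.0012, 0.0003, -0.0027],
    [0.0012, 0.0003, -0.0027],
    [0.0012, 0.0003, -0.0027],
  ],
  yaw=[0, 0, 0, 0],
)

```text
time: 19.75
tool_pos: [0.5551, 0.0965, 0.2519]
tcp_rot: [3.11, 0.446, -0.002]
wrist_force: [-8.1, -2.3, 18.0]
width: 0.003
grip_force: 9.5
```

It is a true hard stop: only spring force down to the stop, then 20 N with no give. The port_m catch is fully set. I'll retract and check the pictures for anything that moved.

Emit:
drive_tool(
  claw=[0, 0, 0, 0, 0, 0, 0, 0],
  slide=[
    [-0.01, -0.003, 0.023],
    [-0.028, -0.008, 0.063],
    [-0.028, -0.008, 0.14],
    [-0.028, -0.008, 0.22],
    [-0.1, -0.05, 0.24],
    [-0.15, -0.12, 0.24],
    [-0.15, -0.12, 0.24],
    [-0.15, -0.12, 0.24],
  ],
  yaw=[0, 0, 0, 0, 0, 0, 0, 0],
)

```text
time: 20.42
tool_pos: [0.4788, 0.0356, 0.3694]
tcp_rot: [-3.11, -0.442, 0.001]
wrist_force: [0.4, 1.1, -0.5]
width: -0.004
grip_force: 0.0
```

```bash
python3 - <<'E'
from h import *
a=cv2.imread('pics/scene0.png'); b=cv2.resize(grab('scene')['color'][...,::-1],(800,600),interpolation=cv2.INTER_CUBIC)
d=cv2.absdiff(a,b).max(-1)
for n,(x0,y0,x1,y1) in dict(load=(430,320,470,385),port_l=(508,335,550,375),port_m=(465,315,497,350),port_r=(400,293,445,330),tune=(425,280,462,310),power=(490,303,572,348),egg=(300,300,350,355),mug=(565,450,660,540),tube=(605,360,655,420),mic=(230,220,300,320)).items(): print(n,(d[y0:y1,x0:x1]>50).mean().round(3))
cv2.imwrite('pics/final.png',b)
E
```

```text
load 0.0
port_l 0.005
port_m 0.0
port_r 0.0
tune 0.0
power 0.002
egg 0.0
mug 0.0
tube 0.0
mic 0.09
```

View pics/final.png

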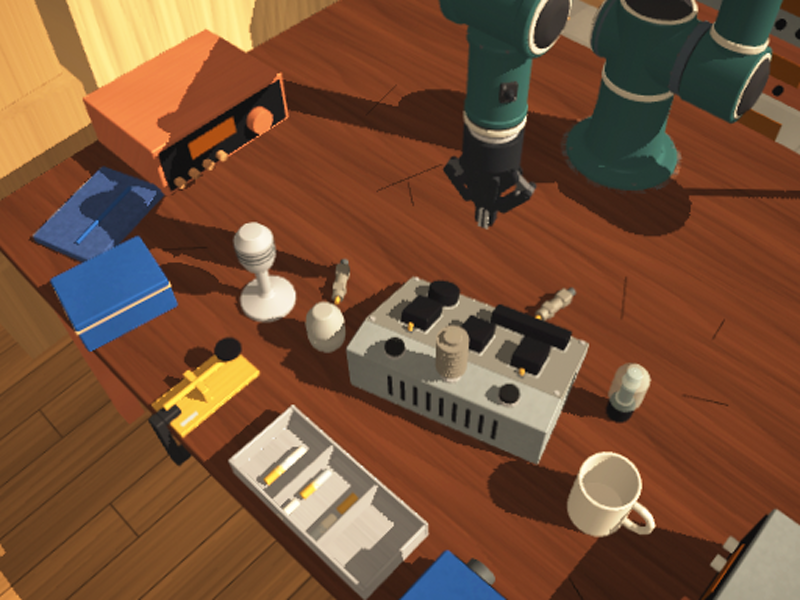

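All the keys are up, nothing else has moved (the mic region differs only by the arm's shadow), and the arm is clear.

```bash
python3 -c "
from workcell import bot;print(bot.finish_job())"
```

```text
the job is handed in; nothing more can be done
None
```

I pressed power, the middle port key (the dummy load is on the middle post) and tune, in that order, each to its hard stop at about 19–26 N and released, then handed the job in (no verdict came back); I re-pressed the middle port key after tune because its pin still showed, and met the same stop, so I take its catch as set.

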